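# Fit the julienne insert to the hand slicer

## Robot

A 6-joint arm with a two-finger parallel gripper is mounted at the origin on a cart in front of the work surface, level with it; the furniture and walls round the work are solid. World frame = base frame: x ahead of the robot, y to its left, z up, the work surface at z = 0. Lengths are in mm, angles in rad, forces in N, time in s.
With the tool pointing down it reaches from about 200 to 875 mm from the base axis. Payload 3.4 kg.
Tool frame: the origin (TCP) lies between the finger pads; the fingertips stand 11 mm ahead of it and the grasp point (between the pads) lies 8 mm behind it (bot.finger_overhang is the distance from the TCP to the fingertips, in mm); z points along the fingers, y is the line along which they close (so a half turn about z gives the same grasp; the last joint's range is limited). The gripper opens to 94 mm and grips with 3 to 60 N. Pads are 16 mm wide; open, the fingers measure 119 mm over their backs; the gripper's body (75 mm by 177 mm) begins 78 mm behind the grasp point.
Start: joints at [-1.317, 0.276, 1.505, -0, 1.361, -0.121], TCP at [210.501, -535.12, 216.493] pointing down, gripper open.
Joint ranges: [-2.89, 2.89], [-0.75, 2.08], [0.22, 2.7], [-1.18, 4.32], [0.11, 2.71], [-2.7, 2.7]. Speed limits (rad/s): [2.57, 2.57, 3.14, 3.14, 3.14, 3.14].

## Interface

Orientations are given as a 3x3 rotation matrix whose columns are the frame's x, y, z axes.
In Python, from rig import bot gives the robot as it stands. The module is installed in compiled form; this text tells all that it offers.
- The arm moves only by the shell command python3 -m pendant 'ROWS'. ROWS is a JSON object of lists of equal length, an entry for each row: "translation": the shift along the tool's x, y, z in units of 0.4 m (1.0 is 0.4 m), a list of three; "spin": the turn about the tool's z in units of 0.5 rad (1.0 is 0.5 rad); "grip": the opening, from -1 (shut) to 1 (fully open). A call has 1 to 20 rows; each row is the pose to reach, as a shift and turn from the pose commanded when the call began, along the tool's axes at that moment; what a row does not reach only later rows make up. A row lasts 1/10 s, in which the tool goes at most 50 mm and 8.59 degrees, less where a joint would pass 70% of its speed; a pose out of reach is approached as far as the arm can. A call with a number of a shift or a turn outside -1 to 1 is refused whole. A call with a gripper value outside its range is refused whole. The fingers move at their own pace and stop on an object; the grip force is fixed at half the most. Time passes only in rows, so rows that repeat a pose let the fingers close. It gives the time, the measured TCP pose, the force, the opening and the grip force at its end, in the units of the state.
- bot.observe(): the state, without advancing time (a new reading comes with each control period).
- bot.camera(name): name is "side" or "top" or "wrist"; returns the picture (384x512x3 uint8, red, green, blue); there is no depth.
- bot.calibration(name): a dict with "fx", "fy", "cx", "cy" (pixels), "R" (3x3) and "t" (3): a world point X has camera coordinates R X + t; the wrist camera has in their place "T_tool_cam" (4x4, takes a point from camera to tool coordinates, whose origin is the TCP and whose axes are the flange's). Camera axes: x right, y down, z forward; pixel columns grow to the right and rows downward; lengths in mm; the calibration is good to about 2 mm. A picture is of the moment at which its call begins: read the wrist's pose just before it. calibration takes no time and is no camera call.
- bot.hand_in(): hands the job in; it is judged then, once.
Trained networks look in the newest picture that a camera, given by its name, has taken for a name from the list of things; names that differ only in an ending like _2 or _b are one class to them, and where a whole thing is asked for, a point or a joint stands for the part that bears it (a point fixed in the world has none). Each returns a list of dicts, best first, with "p" (0 to 1); they miss things now and then, are a little off and sometimes report something else, mostly with a low value. They report only what shows in the picture. A call takes as long as a camera call.
- bot.recognise(camera, name): "box" ([left, top, right, bottom] in pixels, round what is visible of it).
- bot.landmark_of(camera, name): "location" ([column, row] in pixels: a listed point, or the origin of a listed thing).
The state is a dict: "t": time; "qpos": joint angles; "qd": joint speeds; "joint_torque": joint torques, N m; "tool_pos": TCP position; "tool_rot": TCP orientation; "force": force on the tool from outside, world axes, zero at the start; "moment": the same for the moment, N m; "gripper_width": finger opening in mm; "grip_force": force on a finger pad.
Only numpy, scipy, OpenCV 4.12 (cv2) and the standard library are available. Lean on these libraries where they do the work, as an engineer would, in place of code of your own. Each camera call takes 0.05 s, during which the arm holds its last target. There are 200 camera calls.

## Task

Julienne inserts from three sizes of slicer have been mixed up on the worktop. Find the one whose width fits the rails of the slicer standing there, lay it teeth up and teeth first on the slicer's flat handle, and push it along under the rail lips until it is fully home and both side catches have snapped into its notches. Leave the other two inserts and everything else where they are.

Things in the scene. Friction and masses are not known exactly. Their poses are not given: they have to be found in the camera images.
- slicer: grey hand slicer, fixed to the worktop on suction feet. Origin on the worktop below the mouth of its rails; +x = direction in which an insert is pushed in. Flat handle x -116 to 0 mm, 40 wide, top at z 24: an insert laid on it overhangs both sides, fingers fit beside it. Stop (blade deck) at x 100.5, blade at x 124, far end x 190. Catch housings at x 52 to 88, out to y +-54
- rail_mouth (a point): middle of the rail mouth, on the ledges the insert runs on (24 mm above the worktop); axes as the slicer. Beyond it the groove is 62 mm wide (y +-31) and 12 high under lips that reach in to y +-25 (lips 12 to 16 mm above this point). Before it, x -18 to 0, flared guides 12 mm high without lips narrow from about 74 to 62 mm
- home (a point): where the origin of the fitting insert lies when it is fully home, 50 mm beyond the mouth (trailing end level with the mouth); axes as the slicer
- catch_left (a joint): sprung round nose (radius 8 mm) in the left (+y) rail, 70 mm beyond the mouth: 0 = sprung fully in, 3.5 mm past the side of a 60 mm insert; grows (m) as it is pushed out, about 0.0035 while an insert side passes. 2 to 3 N each; some 5 to 15 N of push passes both
- catch_right (a joint): the same on the right (-y) side
- insert_52: julienne insert, the narrow one: black plastic plate 100 mm long (x), 52 wide (y), 10 thick, flat on the worktop. Origin: centre of underside. +x = leading end (last 16 mm tapered 5 mm a side; steel teeth on top at x 39 to 47, up to z 16). Thumb lip upright on the trailing end, x -50 to -43, 32 wide, top at z 24. Rounded notch 5 deep in each side at x 20. 0.06 to 0.14 kg
- insert_60: julienne insert, the middle one: black plastic plate 100 mm long (x), 60 wide (y), 10 thick, flat on the worktop. Origin: centre of underside. +x = leading end (last 16 mm tapered 5 mm a side; steel teeth on top at x 39 to 47, up to z 16). Thumb lip upright on the trailing end, x -50 to -43, 40 wide, top at z 24. Rounded notch 5 deep in each side at x 20. 0.06 to 0.14 kg
- insert_68: julienne insert, the wide one: black plastic plate 100 mm long (x), 68 wide (y), 10 thick, flat on the worktop. Origin: centre of underside. +x = leading end (last 16 mm tapered 5 mm a side; steel teeth on top at x 39 to 47, up to z 16). Thumb lip upright on the trailing end, x -50 to -43, 48 wide, top at z 24. Rounded notch 5 deep in each side at x 20. 0.06 to 0.14 kg
- tomato: loose tomato, 74 mm across, 69 mm high; origin under its middle
- lemon: loose lemon, 72 x 55 x 56 mm; origin under its middle
- sauce_cup: loose small steel sauce cup, 55 mm across, 32 mm high; origin under its middle
- scraper: loose dough scraper lying flat, 152 x 88 x 22 mm, green handle; origin under its middle

How it is judged (in metres and radians):
At the end, for the whole second after the job is handed in: The 60 mm insert lies teeth up in the rails, within 3 mm of home, in line within 0.06 rad and at rest, with both catches sprung back into its notches (under 1.5 mm out); the other two inserts, tomato, lemon, sauce cup and scraper are within 30 mm of where they began (x of insert_60 in the frame of home between -0.003 and 0.003 m and y of insert_60 in the frame of home between -0.003 and 0.003 m and z of insert_60 in the frame of home between -0.002 and 0.003 m and angle between the x axis of insert_60 and the x axis of home, either way round below 0.06 rad and angle between insert_60's own z axis and vertical below 0.06 rad and value of joint each of catch_left, catch_right below 0.0015 m and linear speed of insert_60 below 0.01 m/s and distance of each of insert_52, insert_68, tomato, lemon, sauce_cup, scraper from where it was at the start of the episode below 0.03 m); the robot touches nothing.
It fails at once if the tomato is knocked away (more than 50 mm) (distance of tomato from where it was at the start of the episode above 0.05 m).
It fails at once if the lemon is knocked away (more than 50 mm) (distance of lemon from where it was at the start of the episode above 0.05 m).
It fails at once if the sauce cup is knocked away (more than 50 mm) (distance of sauce_cup from where it was at the start of the episode above 0.05 m).
It fails at once if the scraper is knocked away (more than 50 mm) (distance of scraper from where it was at the start of the episode above 0.05 m).
It also fails if it takes over 48 s, if anything falls off the work surface, if the arm or the gripper's body presses on something with over 40 N, if the wrist force passes 120 N, or if a joint passes its speed limit or range.

## Working session

There is one attempt and no reset: what is moved stays moved. The work goes in short steps, Python scripts to look and compute and a shell command to move; the robot and the scene stay as the last step left them, time stands still between calls to the robot, and variables do not carry over. Pictures are saved under pics/ and viewed, at most 13 in all, crops included, and the job is handed in when it is done.

```bash
mkdir -p pics; cat > h.py <<'E'
import numpy as np, cv2
from rig import bot
def snap(c,fn=None):
    im=bot.camera(c)
    if fn: cv2.imwrite('pics/'+fn,im[:,:,::-1])
    return im
def cam(c,st=None):
    k=bot.calibration(c)
    K=np.array([[k['fx'],0,k['cx']],[0,k['fy'],k['cy']],[0,0,1]])
    if 'R' in k: return K,np.array(k['R']),np.array(k['t'])
    st=st or bot.observe()
    T=np.eye(4);T[:3,:3]=st['tool_rot'];T[:3,3]=st['tool_pos']
    M=np.linalg.inv(T@np.array(k['T_tool_cam']))
    return K,M[:3,:3],M[:3,3]
def onplane(C,px,z):
    K,R,t=C; d=R.T@np.linalg.solve(K,[px[0],px[1],1.]); o=-R.T@t
    return o+d*(z-o[2])/d[2]
def tri(Cs,pxs):
    A=[];b=[]
    for (K,R,t),p in zip(Cs,pxs):
        d=R.T@np.linalg.solve(K,[p[0],p[1],1.]);d/=np.linalg.norm(d);P=np.eye(3)-np.outer(d,d)
        A.append(P);b.append(P@(-R.T@t))
    A=np.vstack(A);b=np.hstack(b);x,*_=np.linalg.lstsq(A,b,rcond=None)
    return x,np.linalg.norm(A@x-b)
def proj(C,X):
    K,R,t=C;p=K@(R@np.asarray(X,float)+t);return p[:2]/p[2]
E
python3 - <<'E'
from h import *
ims=[snap('top','top0.png'),snap('side','side0.png')]
for c in ['top','side']:
    C=cam(c);print(c,'campos',(-C[1].T@C[2]).round())
    for n in ['insert_60','insert_52','insert_68','rail_mouth','home','slicer','tomato','lemon','sauce_cup','scraper']:
        r=bot.landmark_of(c,n)[:3]; 
        print(n,[(np.round(q['location']).tolist(),round(q['p'],2),onplane(C,q['location'],24 if n in('rail_mouth','home') else 0).round()[:2].tolist()) for q in r], [np.round(q['box']).tolist() for q in bot.recognise(c,n)[:1]])
print(bot.observe()['t'],bot.observe()['tool_rot'])
cv2.imwrite('pics/both.png',np.hstack(ims)[:,:,::-1])
E
```

```text
top campos [ 360.   84. 1190.]
insert_60 [([404.0, 210.0], 0.86, [461.0, -335.0]), ([341.0, 200.0], 0.73, [491.0, -153.0]), ([288.0, 211.0], 0.66, [459.0, 3.0])] [[390.0, 193.0, 422.0, 231.0]]
insert_52 [([404.0, 210.0], 0.86, [461.0, -335.0]), ([341.0, 200.0], 0.73, [491.0, -153.0]), ([288.0, 211.0], 0.66, [459.0, 3.0])] [[390.0, 193.0, 422.0, 231.0]]
insert_68 [([404.0, 210.0], 0.86, [461.0, -335.0]), ([341.0, 200.0], 0.73, [491.0, -153.0]), ([288.0, 211.0], 0.66, [459.0, 3.0])] [[390.0, 193.0, 422.0, 231.0]]
rail_mouth [([212.0, 194.0], 0.62, [506.0, 224.0])] [[186.0, 127.0, 227.0, 228.0]]
home [([208.0, 174.0], 0.68, [565.0, 238.0])] [[185.0, 125.0, 231.0, 232.0]]
slicer [([215.0, 193.0], 0.8, [513.0, 219.0]), ([367.0, 169.0], 0.17, [583.0, -234.0])] [[184.0, 127.0, 230.0, 231.0]]
tomato [([273.0, 154.0], 0.6, [631.0, 46.0])] [[264.0, 138.0, 285.0, 164.0]]
lemon [([367.0, 172.0], 0.64, [575.0, -233.0])] [[360.0, 156.0, 379.0, 178.0]]
sauce_cup [([319.0, 171.0], 0.7, [577.0, -89.0])] [[309.0, 159.0, 332.0, 177.0]]
scraper [([131.0, 238.0], 0.9, [380.0, 463.0])] [[99.0, 214.0, 160.
[... 584 characters left out ...]
86.0, 214.0, 297.0, 244.0]]
home [([237.0, 224.0], 0.77, [559.0, 235.0])] [[188.0, 210.0, 294.0, 247.0]]
slicer [([252.0, 230.0], 0.74, [518.0, 230.0]), ([273.0, 134.0], 0.56, [457.0, -367.0])] [[183.0, 213.0, 290.0, 244.0]]
tomato [([223.0, 190.0], 0.72, [621.0, 38.0])] [[211.0, 171.0, 235.0, 192.0]]
lemon [([242.0, 152.0], 0.78, [576.0, -210.0])] [[231.0, 138.0, 251.0, 150.0]]
sauce_cup [([241.0, 168.0], 0.69, [572.0, -97.0])] [[232.0, 158.0, 248.0, 175.0]]
scraper [([306.0, 300.0], 0.9, [381.0, 468.0])] [[274.0, 273.0, 340.0, 331.0]]
2.1 [[ 9.30580831e-01  3.66086488e-01  6.47889914e-06]
 [ 3.66086487e-01 -9.30580828e-01 -8.66856433e-05]
 [-2.57053033e-05  8.30398354e-05 -9.99999996e-01]]
```

View pics/top0.png

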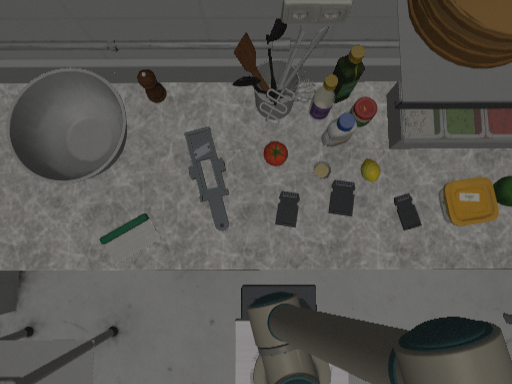

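View pics/side0.png

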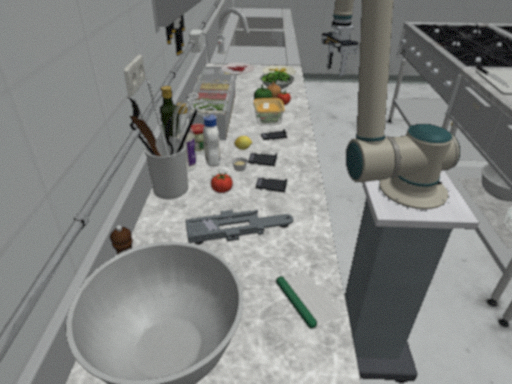

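The top view shows three inserts at px (288,209), (341,198) and (407,211), with the slicer at (210,180) and its handle pointing toward the robot. The side view agrees. I'll use the wrist camera for the widths and orientation.

```bash
python3 -m pendant '{"translation":[[0.97,-0.89,-0.26],[0.97,-0.89,-0.26],[0.97,-0.89,-0.26],[0.97,-0.89,-0.26],[0.97,-0.89,-0.26],[0.97,-0.89,-0.26],[0.97,-0.89,-0.26],[0.97,-0.89,-0.26],[0.97,-0.89,-0.26],[0.97,-0.89,-0.26],[0.97,-0.89,-0.26],[0.97,-0.89,-0.26],[0.97,-0.89,-0.26],[0.97,-0.89,-0.26]],"spin":[0,0,0,0,0,0,0,0,0,0,0,0,0,0],"grip":[1,1,1,1,1,1,1,1,1,1,1,1,1,1]}'
python3 - <<'E'
from h import *
print(np.round(bot.calibration('wrist')['T_tool_cam'],3),bot.calibration('wrist')['fx'])
C=cam('wrist');snap('wrist','w1.png')
for n in ['insert_60','rail_mouth','home']:
    print(n,[(np.round(q['location']).tolist(),round(q['p'],2),onplane(C,q['location'],24 if n!='insert_60' else 0).round()[:2].tolist()) for q in bot.landmark_of('wrist',n)[:3]])
E
```

```text
t: 3.5
tool_pos: [440.6, -62.6, 320.1]
tool_rot: [[0.931, 0.365, -0.001], [0.365, -0.931, -0.001], [-0.001, 0.0, -1.0]]
force: [0.1, 0.1, 0.0]
gripper_width: 94.1
grip_force: 0.0
[[   0.      -0.968   -0.25    73.604]
 [   1.       0.       0.      -0.429]
 [  -0.      -0.25     0.968 -168.508]
 [   0.       0.       0.       1.   ]] 301.47867819664543
insert_60 [([406.0, 214.0], 0.87, [456.0, -337.0]), ([319.0, 152.0], 0.7, [498.0, -155.0]), ([216.0, 132.0], 0.65, [467.0, 10.0])]
rail_mouth [([81.0, 46.0], 0.6, [512.0, 225.0]), ([218.0, 132.0], 0.4, [470.0, 5.0])]
home [([82.0, 7.0], 0.7, [560.0, 235.0])]
```

View pics/w1.png

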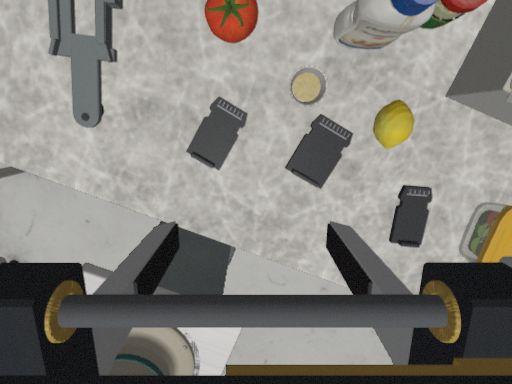

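All three inserts have their teeth pointing away from the robot, and the slicer handle is at (88,100). I'll segment the dark plates and measure their widths on the plane of their tops, from two wrist places.

```bash
cat >> h.py <<'E'
def rect(im,C,x0,x1,y0,y1,z,s=1.0):
    # rectified: row = (x1-x)/s , col=(y1-y)/s
    xs=np.arange(x1,x0,-s);ys=np.arange(y1,y0,-s)
    Y,X=np.meshgrid(ys,xs);P=np.stack([X,Y,np.full_like(X,z)],-1)
    K,R,t=C;c=(P@R.T+t)@K.T
    m=(c[...,:2]/c[...,2:]).astype(np.float32)
    return cv2.remap(im,m[...,0],m[...,1],cv2.INTER_LINEAR)
def plates(im,C,centres,z=10,h=75):
    for cx,cy in centres:
        r=rect(im,C,cx-h,cx+h,cy-h,cy+h,z,.5)
        g=cv2.cvtColor(r,cv2.COLOR_RGB2GRAY);m=(g<85).astype(np.uint8)
        m=cv2.morphologyEx(m,cv2.MORPH_CLOSE,np.ones((15,15)))
        cs,_=cv2.findContours(m,cv2.RETR_EXTERNAL,cv2.CHAIN_APPROX_NONE)
        c=max(cs,key=lambda c:cv2.contourArea(c)*(cv2.pointPolygonTest(c,(float(h*2),float(h*2)),True)>-40))
        (u,v),(a,b),ang=cv2.minAreaRect(c)
        box=cv2.boxPoints(((u,v),(a,b),ang));W=np.stack([cx+h-box[:,1]*.5,cy+h-box[:,0]*.5],1)
        e=[W[1]-W[0],W[2]-W[1]];l=max(e,key=np.linalg.norm);l=l*np.sign(l[0])
        # width at body by area profile
        d=l/np.linalg.norm(l);n=np.array([-d[1],d[0]])
        yy,xx=np.nonzero(m);P=np.stack([cx+h-yy*.5,cy+h-xx*.5],1)-W.mean(0)
        pr=[]
        for s in range(-48,52,8):
            k=np.abs(P@d-s)<1
            if k.any(): q=P[k]@n; pr.append((s,round(float(np.ptp(q)),1),round(float(q.max()+q.min())/2,1)))
        print('ctr',W.mean(0).round(1),'sz',round(min(a,b)*.5,1),round(max(a,b)*.5,1),'yaw',round(float(np.arctan2(d[1],d[0])),3),pr)
    return r
E
python3 - <<'E'
from h import *
C=cam('wrist');im=snap('wrist')
plates(im,C,[(467,5),(498,-153),(456,-335)])
E
python3 -m pendant '{"translation":[[0.2,-0.36,0],[0.2,-0.36,0],[0.2,-0.36,0],[0.2,-0.36,0],[0.2,-0.36,0],[0.2,-0.36,0]],"spin":[0,0,0,0,0,0],"grip":[1,1,1,1,1,1]}'
python3 - <<'E'
from h import *
C=cam('wrist');im=snap('wrist','w2.png')
plates(im,C,[(467,5),(498,-153)])
for n in ['insert_60','rail_mouth','home','catch_left','catch_right']:
    print(n,[(np.round(q['location']).tolist(),round(q['p'],2),onplane(C,q['location'],24 if n!='insert_60' else 0).round()[:2].tolist()) for q in bot.landmark_of('wrist',n)[:3]])
E
```

```text
ctr [465.6   6.9] sz 57.7 99.9 yaw -0.154 [(-48, 52.1, 2.2), (-40, 56.4, 0.2), (-32, 56.1, 0.1), (-24, 56.9, -0.0), (-16, 56.4, 0.4), (-8, 56.9, 0.4), (0, 56.3, 0.3), (8, 56.9, -0.2), (16, 50.1, 0.2), (24, 47.6, -0.1), (32, 57.6, 0.0), (40, 54.1, -0.1), (48, 49.6, -0.2)]
ctr [ 498.7 -152.4] sz 68.0 98.7 yaw -0.146 [(-48, 66.8, 0.0), (-40, 67.2, 0.0), (-32, 66.9, 0.3), (-24, 67.5, -0.0), (-16, 67.7, 0.1), (-8, 67.5, 0.0), (0, 67.5, 0.2), (8, 67.5, -0.1), (16, 58.3, -0.5), (24, 58.8, 0.4), (32, 67.5, 0.1), (40, 63.6, 0.1), (48, 58.7, -0.2)]
ctr [ 455.8 -339.4] sz 55.6 104.8 yaw 0.294 [(-48, 50.1, -2.0), (-40, 54.7, 0.0), (-32, 55.4, 0.1), (-24, 55.2, 0.0), (-16, 55.5, -0.0), (-8, 55.4, -0.0), (0, 55.2, -0.1), (8, 55.2, 0.0), (16, 52.7, 0.8), (24, 46.9, -0.3), (32, 54.4, -0.0), (40, 52.8, 0.3), (48, 47.7, 0.4)]
t: 4.35
tool_pos: [462.9, 100.7, 320.3]
tool_rot: [[0.931, 0.366, -0.0], [0.366, -0.931, -0.001], [-0.001, 0.001, -1.0]]
force: [0.1, -0.1, -0.1]
gripper_width: 94.0
grip_force: 0.0
ctr [465.7   8.1] sz 60.3 100.3 yaw -0.159 [(-48, 114.7, -29.1), (-40, 114.7, -27.8), (-32, 59.2, 
[... 183 characters left out ...]
[ 498.9 -150.9] sz 71.5 99.3 yaw -0.142 [(-48, 69.8, 0.1), (-40, 70.4, -0.0), (-32, 70.9, -0.1), (-24, 70.8, -0.0), (-16, 70.8, 0.1), (-8, 71.1, 0.0), (0, 70.9, -0.1), (8, 71.2, -0.1), (16, 61.7, -0.4), (24, 61.9, 0.3), (32, 71.3, 0.1), (40, 66.8, -0.0), (48, 62.2, -0.2)]
insert_60 [([405.0, 198.0], 0.82, [503.0, -160.0]), ([482.0, 256.0], 0.75, [459.0, -336.0]), ([305.0, 183.0], 0.6, [465.0, 9.0])]
rail_mouth [([188.0, 103.0], 0.82, [516.0, 223.0])]
home [([190.0, 68.0], 0.9, [561.0, 236.0]), ([393.0, 143.0], 0.23, [575.0, -85.0])]Traceback (most recent call last):
  File "<stdin>", line 5, in <module>
ValueError: it knows: home, insert, lemon, rail_mouth, sauce_cup, scraper, slicer, tomato
```

View pics/w2.png

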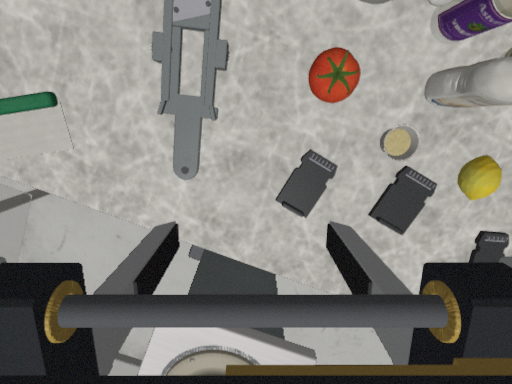

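This view has the target insert at px (305,183). It measures 58–60 mm wide, against 68–71 for the middle one and about 52–55 for the far one, so it is the 60 mm insert, at (466,7.5) with yaw −0.157. The slicer is at (190,100), so I'll look at that closer.

```bash
python3 -m pendant '{"translation":[[0.04,-0.26,0.3],[0.04,-0.26,0.3],[0.04,-0.26,0.3],[0.04,-0.26,0.3],[0.04,-0.26,0.3],[0.04,-0.26,0.3]],"spin":[0.25,0.25,0.25,0.25,0.25,0.25],"grip":[1,1,1,1,1,1]}'
python3 - <<'E'
from h import *
C=cam('wrist');im=snap('wrist')
for n in ['rail_mouth','home','slicer']:
    print(n,[(np.round(q['location'],1).tolist(),round(q['p'],2),onplane(C,q['location'],24 if n!='slicer' else 0).round(1)[:2].tolist()) for q in bot.landmark_of('wrist',n)[:2]])
r=rect(im,C,380,660,130,330,24,.5)
cv2.imwrite('pics/r1.png',r[:,:,::-1]);np.save('im1.npy',im);import pickle;pickle.dump(C,open('C1.pkl','wb'))
E
```

```text
t: 5.15
tool_pos: [441.3, 203.3, 201.8]
tool_rot: [[0.969, 0.246, 0.003], [0.246, -0.969, -0.0], [0.003, 0.001, -1.0]]
force: [-0.2, -0.2, 0.5]
gripper_width: 93.7
grip_force: 0.0
rail_mouth [([254.6, 115.0], 0.61, [516.0, 220.0])]
home [([38.8, 170.2], 0.16, [394.3, 447.4])]
slicer [([253.1, 113.5], 0.72, [517.5, 222.0]), ([251.9, 116.9], 0.51, [513.4, 222.4])]
```

View pics/r1.png

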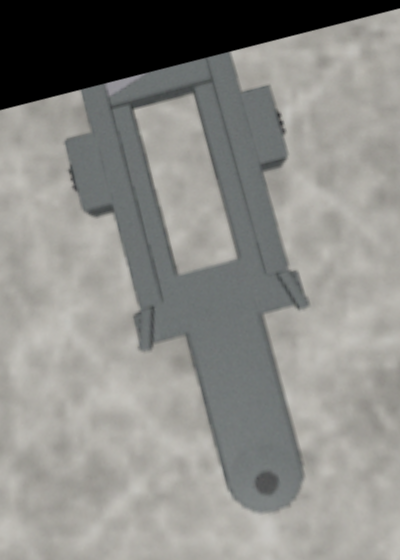

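The rectified view (0.5 mm/px, plane z=24) shows the handle from about (225,320) to its tip at (267,512). The guide tips are at (147,350) and (306,307), and the catch housings at (90,175) and (265,125). Next I'll fit the handle edges and tip.

```bash
python3 - <<'E'
from h import *
import pickle
im=np.load('im1.npy');C=pickle.load(open('C1.pkl','rb'))
def warp(im,C,o,yaw,x0,x1,w,z,s=.5):
    xs=np.arange(x0,x1,s);ys=np.arange(-w,w,s);X,Y=np.meshgrid(xs,ys,indexing='ij')
    c,sn=np.cos(yaw),np.sin(yaw)
    P=np.stack([o[0]+c*X-sn*Y,o[1]+sn*X+c*Y,np.full_like(X,z)],-1)
    K,R,t=C;q=(P@R.T+t)@K.T;m=(q[...,:2]/q[...,2:]).astype(np.float32)
    return xs,ys,cv2.GaussianBlur(cv2.cvtColor(cv2.remap(im,m[...,0],m[...,1],cv2.INTER_LINEAR),cv2.COLOR_RGB2GRAY).astype(np.float32),(5,5),0)
o=np.array([514,222.]);yaw=.253
for it in range(3):
    xs,ys,g=warp(im,C,o,yaw,-100,-25,32,24)
    gy=np.gradient(g,axis=1);h=len(ys)//2
    a=ys[np.argmin(gy[:,:h],1)];b=ys[h+np.argmax(gy[:,h:],1)]
    mid=(a+b)/2;wd=np.median(b-a)
    k=np.abs((b-a)-wd)<2.5
    p=np.polyfit(xs[k],mid[k],1)
    n=np.array([-np.sin(yaw),np.cos(yaw)]);o=o+n*p[1];yaw+=np.arctan(p[0])
    print('w',wd,k.mean(),'o',o.round(2),'yaw',round(yaw,4))
xs,ys,g=warp(im,C,o,yaw,-140,-95,4,24)
pr=g.mean(1);print('tip at',xs[np.argmin(np.gradient(pr))])
for z in (36,24,18): # guides etc
    xs,ys,g=warp(im,C,o,yaw,-40,60,4,24 if z==24 else z); pr=g.mean(1); gr=np.gradient(pr)
    print(z,'window edge',xs[np.argmax(gr)])
# height check: tri of handle hole and of mouth, w2 vs now
k=bot.calibration('wrist');T=np.eye(4);T[:3,:3]=[[.931,.366,0],[.366,-.931,-.001],[-.001,.001,-1]];T[:3,3]=[462.9,100.7,320.3]
M=np.linalg.inv(T@np.array(k['T_tool_cam']));C2=(C[0],M[:3,:3],M[:3,3])
w2=cv2.cvtColor(cv2.imread('pics/w2.png'),cv2.COLOR_BGR2GRAY)
def hole(g,p,r):
    p=np.round(p).astype(int);s=g[p[1]-r:p[1]+r+1,p[0]-r:p[0]+r+1].astype(float);w=np.clip(np.median(s)-15-s,0,None);yy,xx=np.mgrid[-r:r+1,-r:r+1]
    return p+[ (w*xx).sum()/w.sum(),(w*yy).sum()/w.sum()]
H=np.array([660-482/2,330-266/2,24.])
h1=hole(cv2.cvtColor(im,cv2.COLOR_RGB2GRAY),proj(C,H),12);h2=hole(w2,(185,169),6)
print(h1,h2,tri([C,C2],[h1,h2]),'mouth',tri([C,C2],[(254.6,115),(188,103)]))
# side view check
for n,X in (('mouth',[*o,24]),('home',[*(o+50*np.array([np.cos(yaw),np.sin(yaw)])),24])):
    print(n,[proj(cam(c),X).round(1).tolist() for c in ('top','side')])
E
```

```text
w 40.0 0.98 o [513.86 222.53] yaw 0.2644
w 40.0 1.0 o [513.84 222.6 ] yaw 0.2655
w 40.0 1.0 o [513.84 222.61] yaw 0.2656
tip at -113.5
36 window edge 13.0
24 window edge 13.5
18 window edge 13.5
[253.16895307 201.59638989] [184.56620553 169.75      ] (array([418.93647817, 196.92517242,  24.68854739]), np.float64(0.2015810772060893)) mouth (array([515.79716516, 220.09607186,  40.98648509]), np.float64(0.0250034931163516))
mouth [[213.1, 191.7], [253.8, 222.1]]
home [[208.8, 175.3], [236.4, 224.6]]
```

The handle fits a width of exactly 40 mm, and the hole height triangulates to 24.7, so the slicer mouth is near (516,223) with yaw 0.266. Next I hover over the insert and refine.

```bash
python3 -m pendant '{"translation":[[-0.10,0.47,0.2],[-0.10,0.47,0.2],[-0.10,0.47,0.2],[-0.10,0.47,0.2],[-0.10,0.47,0.2],[-0.10,0.47,0.2],[-0.10,0.47,0.2]],"spin":[0.81,0.81,0.81,0.81,0.81,0.81,0.81],"grip":[1,1,1,1,1,1,1]}'
python3 - <<'E'
from h import *
C=cam('wrist');im=snap('wrist')
for z in (10,5): r=plates(im,C,[(466,7)],z)
cv2.imwrite('pics/g1.png',im[:,:,::-1])
s=bot.observe();R=np.array(s['tool_rot'])
for yaw in(-.157,):
  g=np.array([466-18*np.cos(yaw),7.5-18*np.sin(yaw),12.5]);print(R.T@(g-s['tool_pos'])/400)
E
```

```text
t: 6.05
tool_pos: [448.3, 12.5, 121.3]
tool_rot: [[0.988, -0.155, 0.002], [-0.155, -0.988, 0.0], [0.002, -0.001, -1.0]]
force: [-0.9, -0.1, 0.3]
gripper_width: 94.0
grip_force: 0.0
ctr [464.7   7. ] sz 58.3 103.0 yaw -0.157 [(-48, 102.0, -25.6), (-40, 45.8, 5.8), (-32, 24.3, 16.3), (-24, 19.7, 18.6), (-16, 52.4, 2.8), (-8, 57.6, 0.3), (0, 57.9, -0.0), (8, 57.4, 0.0), (16, 55.2, 0.1), (24, 48.3, 0.0), (32, 57.9, 0.0), (40, 55.7, 0.2), (48, 50.6, -0.1)]
ctr [463.6   7.1] sz 59.3 104.9 yaw -0.158 [(-48, 106.4, -24.0), (-40, 20.5, 18.8), (-32, 24.5, 16.6), (-24, 21.7, 18.2), (-16, 55.5, 1.8), (-8, 58.4, 0.3), (0, 58.9, -0.1), (8, 58.5, -0.1), (16, 56.2, 0.1), (24, 48.8, 0.2), (32, 58.9, -0.1), (40, 56.8, 0.1), (48, 52.2, 0.0)]
[0.00038321 0.00673689 0.27225304]
```

View pics/g1.png

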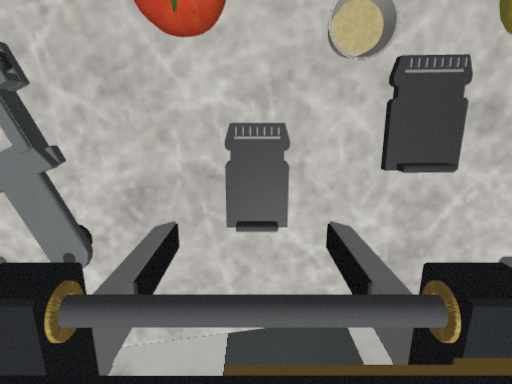

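The insert sits at px (257,180) between the fingers, lined up with them. I descend, grip and lift.

```bash
python3 -m pendant '{"translation":[[0,0.007,0.1],[0,0.007,0.2],[0,0.007,0.25],[0,0.007,0.271],[0,0.007,0.271],[0,0.007,0.271],[0,0.007,0.271],[0,0.007,0.271],[0,0.007,0.271],[0,0.007,0.271],[0,0.007,0.271]],"spin":[0,0,0,0,0,0,0,0,0,0,0],"grip":[1,1,1,1,0.2,0.2,0.2,0.2,0.2,0.2,0.2]}'
python3 - <<'E'
from rig import bot
s=bot.observe();print(s['tool_pos'],s['gripper_width'],s['grip_force'])
E
```

```text
t: 7.2
tool_pos: [447.5, 9.4, 12.6]
tool_rot: [[0.988, -0.155, 0.001], [-0.155, -0.988, 0.0], [0.001, -0.0, -1.0]]
force: [-1.0, 0.7, 5.1]
gripper_width: 59.4
grip_force: 30.0
[447.52247287   9.37615087  12.5715213 ] 59.429109479924 29.99119073152542
```

Gripped at 59.4 mm, which confirms the 60 mm insert. Next I lift it and carry it over the handle.

```bash
python3 -m pendant '{"translation":[[0,0,-0.08],[0,0,-0.156],[0,0,-0.156],[-0.126,-0.459,-0.156],[-0.126,-0.459,-0.156],[-0.126,-0.459,-0.156],[-0.126,-0.459,-0.156],[-0.126,-0.459,-0.156],[-0.126,-0.459,-0.156],[-0.126,-0.459,-0.156]],"spin":[0,0,0,-0.842,-0.842,-0.842,-0.842,-0.842,-0.842,-0.842],"grip":[0,0,0,0,0,0,0,0,0,0]}'
python3 - <<'E'
from h import *
C=cam('wrist');im=snap('wrist','h1.png')
s=bot.observe();R=np.array(s['tool_rot']);p=np.array(s['tool_pos']);yaw=.2656
c,sn=np.cos(yaw),np.sin(yaw);o=np.array([516,223.])
d=p[:2]-o;print('slicer frame tcp',c*d[0]+sn*d[1],-sn*d[0]+c*d[1],'yaw',np.arctan2(R[1,0],R[0,0]),s['gripper_width'])
for x,y,z in [(-18,37,36),(-18,-37,36),(0,31,36),(0,-31,36),(100,31,40),(100,-31,40),(88,54,24),(88,-54,24)]:
    q=proj(C,[o[0]+c*x-sn*y,o[1]+sn*x+c*y,z]);cv2.circle(im,tuple(int(v) for v in q),3,(255,0,0),1)
cv2.imwrite('pics/h1.png',im[:,:,::-1])
E
```

```text
t: 8.2
tool_pos: [425.1, 197.5, 73.6]
tool_rot: [[0.965, 0.262, -0.002], [0.262, -0.965, -0.001], [-0.002, 0.001, -1.0]]
force: [0.7, -0.5, -1.4]
gripper_width: 60.0
grip_force: 30.0
slicer frame tcp -94.2079064747069 -1.1054181010568769 yaw 0.2642868684124158 59.68870814762081
```

View pics/h1.png

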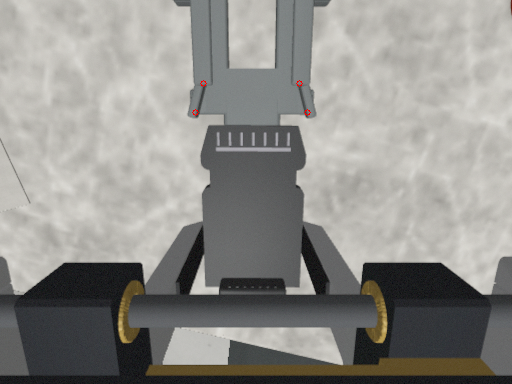

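The predicted guide corners (195,112), (307,112), (203,83) and (299,83) lie on the real guides, and the insert is about 1 mm to the right. I correct that, lower it, advance the nose into the guides, set it down and release.

```bash
python3 -m pendant '{"translation":[[0,-0.003,0.04],[0,-0.003,0.085],[0,-0.003,0.085],[0.03,-0.003,0.085],[0.06,-0.003,0.085],[0.09,-0.003,0.085],[0.09,-0.003,0.09],[0.09,-0.003,0.092],[0.09,-0.003,0.092]],"spin":[0,0,0,0,0,0,0,0,0],"grip":[0,0,0,0,0,0,0,0,0]}'
python3 - <<'E'
from h import *
C=cam('wrist');im=snap('wrist','h2.png')
s=bot.observe();print(s['force'],s['tool_pos'])
E
```

```text
t: 9.15
tool_pos: [455.8, 207.7, 37.9]
tool_rot: [[0.965, 0.261, -0.01], [0.261, -0.965, -0.003], [-0.01, 0.0, -1.0]]
force: [-9.5, -3.4, 8.0]
gripper_width: 59.6
grip_force: 30.1
[-9.64725049 -3.07890625  8.08617238] [455.84043835 207.73164949  37.90141438]
```

View pics/h2.png

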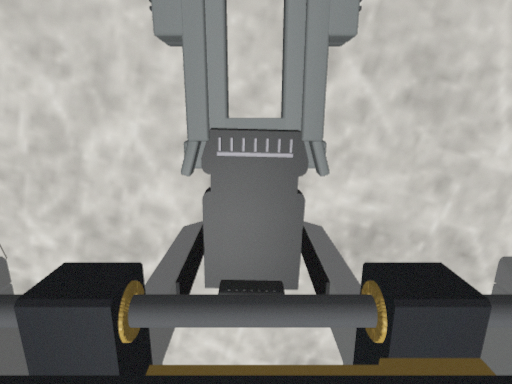

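The nose is between the guides at row 130, but −10 N shows it is catching on the lip fronts, because I hovered about 2 mm too high. I back off, set it flat, then advance again while it rests on the handle.

```bash
python3 -m pendant '{"translation":[[-0.03,0,-0.003],[-0.05,0,-0.003],[-0.05,0,0.0],[-0.05,0,0.0],[-0.03,0,0.0],[-0.01,0,0.0],[0.0,0,0.0],[0.0,0,0.0]],"spin":[0,0,0,0,0,0,0,0],"grip":[0,0,0,0,0,0,0,0]}'
python3 - <<'E'
from h import *
C=cam('wrist');im=snap('wrist','h3.png')
s=bot.observe();print(s['force'],s['tool_pos'])
p=np.array(s['tool_pos'][:2])-[516,223];print(p@[.965,.2625],p@[-.2625,.965])
E
```

```text
t: 10.0
tool_pos: [461.7, 209.4, 37.3]
tool_rot: [[0.965, 0.263, 0.001], [0.263, -0.965, 0.0], [0.001, 0.0, -1.0]]
force: [0.6, 0.5, -1.9]
gripper_width: 59.7
grip_force: 29.9
[ 1.62687624  0.84727901 -2.74964045] [461.66486255 209.43429107  37.37880658]
-55.99440623051076 1.1720644626653964
```

View pics/h3.png

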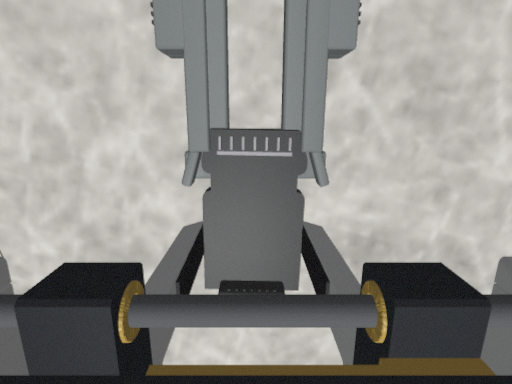

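The forces are now near zero, with the nose at row 130 in the mouth and the insert square to the rails. I release, lift, close the fingers and move behind the thumb lip.

```bash
python3 -m pendant '{"translation":[[0,0,0.002],[0,0,0.002],[0,0,0.002],[0,0,0.002],[0,0,-0.06],[0,0,-0.13],[0,0,-0.13],[-0.14,0.003,-0.13],[-0.14,0.003,-0.13],[-0.14,0.003,-0.13],[-0.14,0.003,-0.13],[-0.14,0.003,-0.13],[-0.14,0.003,-0.13],[-0.14,0.003,-0.13],[-0.14,0.003,-0.13],[-0.14,0.003,-0.13],[-0.14,0.003,-0.13]],"spin":[0,0,0,0,0,0,0,0,0,0,0,0,0,0,0,0,0],"grip":[0,1,1,1,1,1,1,-1,-1,-1,-1,-1,-1,-1,-1,-1,-1]}'
python3 - <<'E'
from h import *
C=cam('wrist');im=snap('wrist','k1.png')
s=bot.observe();print(s['force'],s['tool_pos'],s['gripper_width'])
p=np.array(s['tool_pos'][:2])-[516,223];print(p@[.965,.2625],p@[-.2625,.965])
E
```

```text
t: 11.75
tool_pos: [406.4, 193.2, 89.6]
tool_rot: [[0.965, 0.263, -0.0], [0.263, -0.965, -0.0], [-0.0, 0.0, -1.0]]
force: [-0.8, 0.7, 0.1]
gripper_width: 17.6
grip_force: 0.0
[-0.87940518  0.85719391 -0.2390601 ] [406.37525375 193.25016003  89.61750498] 13.231878577375861
-113.59721312064632 0.0679003137383063
```

View pics/k1.png

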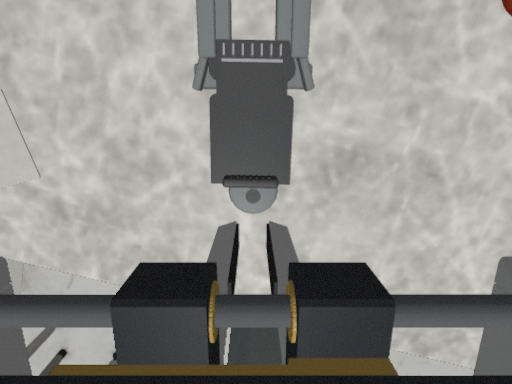

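The insert lies flat and straight on the handle, with its trailing end at row 184 and the nose in the mouth at row 42. I lower the closed fingers behind the lip and push about half way.

```bash
python3 -m pendant '{"translation":[[0,0,0.06],[0,0,0.124],[0,0,0.124],[0,0,0.124],[0.03,0,0.124],[0.05,0,0.124],[0.065,0,0.124],[0.08,0,0.124],[0.095,0,0.124],[0.11,0,0.124],[0.125,0,0.124],[0.14,0,0.124],[0.14,0,0.124]],"spin":[0,0,0,0,0,0,0,0,0,0,0,0,0],"grip":[-1,-1,-1,-1,-1,-1,-1,-1,-1,-1,-1,-1,-1]}'
python3 - <<'E'
from h import *
C=cam('wrist');im=snap('wrist','k2.png')
s=bot.observe();print(s['force'],s['tool_pos'],s['gripper_width'])
p=np.array(s['tool_pos'][:2])-[516,223];print(p@[.965,.2625],p@[-.2625,.965])
E
```

```text
t: 13.1
tool_pos: [461.7, 208.3, 40.1]
tool_rot: [[0.965, 0.263, 0.001], [0.263, -0.965, 0.0], [0.001, 0.0, -1.0]]
force: [0.0, -0.0, -0.0]
gripper_width: 0.1
grip_force: 0.0
[-0.13880229  0.6840407   0.19332809] [461.04722189 208.15316614  40.00672251] 0.6941894811803916
-56.926724764589 0.09790958207458722
```

View pics/k2.png

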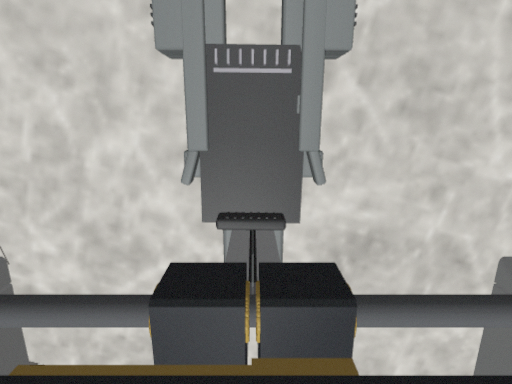

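The insert is under the lips and moving freely, with its trailing end at row 222 and the nose at row 45. I keep pushing through the catches.

```bash
python3 -m pendant '{"translation":[[0.02,0,0],[0.04,0,0],[0.06,0,0],[0.075,0,0],[0.09,0,0],[0.1,0,0],[0.11,0,0],[0.115,0,0],[0.12,0,0],[0.125,0,0],[0.125,0,0],[0.125,0,0]],"spin":[0,0,0,0,0,0,0,0,0,0,0,0],"grip":[-1,-1,-1,-1,-1,-1,-1,-1,-1,-1,-1,-1]}'
python3 - <<'E'
from h import *
C=cam('wrist');im=snap('wrist','k3.png')
s=bot.observe();print(s['force'],s['tool_pos'],s['gripper_width'])
p=np.array(s['tool_pos'][:2])-[516,223];print(p@[.965,.2625],p@[-.2625,.965])
E
```

```text
t: 14.35
tool_pos: [505.5, 220.3, 39.7]
tool_rot: [[0.965, 0.263, -0.006], [0.263, -0.965, -0.002], [-0.007, 0.0, -1.0]]
force: [-7.5, -2.4, 4.3]
gripper_width: 0.2
grip_force: 3.5
[-6.7586468  -1.70513355  4.56586978] [505.47508289 220.28000058  39.74632476] 0.7374516426008333
-10.870544854772936 0.13799130144329652
```

```bash
python3 -m pendant '{"translation":[[0.004,0,0],[0.008,0,0],[0.012,0,0],[0.015,0,0],[0.015,0,0],[0.015,0,0]],"spin":[0,0,0,0,0,0],"grip":[-1,-1,-1,-1,-1,-1]}'
python3 - <<'E'
from h import *
C=cam('wrist');im=snap('wrist','k3.png')
s=bot.observe();print(s['force'],s['tool_pos'],s['gripper_width'])
p=np.array(s['tool_pos'][:2])-[516,223];print(p@[.965,.2625],p@[-.2625,.965])
E
```

```text
t: 15.0
tool_pos: [505.5, 220.3, 39.3]
tool_rot: [[0.965, 0.263, -0.017], [0.263, -0.965, -0.005], [-0.018, 0.0, -1.0]]
force: [-15.6, -4.8, 12.1]
gripper_width: 0.5
grip_force: 8.2
[-15.98495052  -3.62007219  11.98612044] [505.5204329  220.31347148  39.36562304] 0.7176264356685744
-10.817995989154412 0.1583863470407394
```

View pics/k3.png

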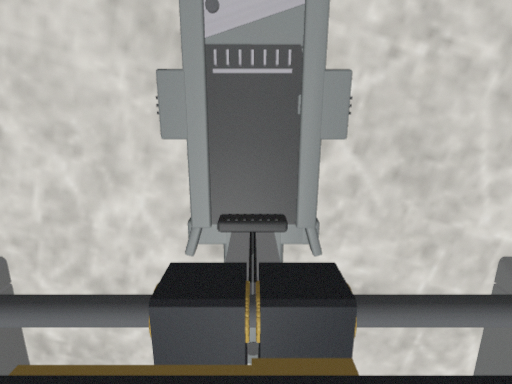

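The nose now touches the deck at row 45, the trailing end is level with the mouth at row 228, and the notch at (299,104) is centred on the catch housing (rows 70–138). The tool did not advance between 8 and 16 N, so this is the stop. I give it one firmer push, then retreat, lift and check.

```bash
python3 -m pendant '{"translation":[[0.006,0,0],[0.012,0,0],[0.012,0,0],[-0.03,0,0],[-0.08,0,0],[-0.12,0,0],[-0.12,0,-0.1],[-0.12,0,-0.2],[-0.12,0,-0.2],[-0.12,0,-0.2]],"spin":[0,0,0,0,0,0,0,0,0,0],"grip":[-1,-1,-1,-1,-1,-1,-1,-1,-1,-1]}'
python3 - <<'E'
from h import *
C=cam('wrist');im=snap('wrist','k4.png')
s=bot.observe();print(s['force'],s['tool_pos'],s['t'])
yaw=.2656;c,sn=np.cos(yaw),np.sin(yaw);o=np.array([516,223.])
xs=np.arange(130,-30,-.25);ys=np.arange(50,-50,-.25);X,Y=np.meshgrid(xs,ys,indexing='ij')
P=np.stack([o[0]+c*X-sn*Y,o[1]+sn*X+c*Y,np.full_like(X,34.)],-1);K,R,t=C;q=(P@R.T+t)@K.T;m=(q[...,:2]/q[...,2:]).astype(np.float32)
r=cv2.remap(im,m[...,0],m[...,1],cv2.INTER_LINEAR);r=cv2.convertScaleAbs(r,alpha=1.6,beta=10)
cv2.imwrite('pics/k4r.png',r[:600,:,::-1])
E
```

```text
t: 16.05
tool_pos: [469.6, 210.4, 121.1]
tool_rot: [[0.965, 0.263, 0.004], [0.263, -0.965, 0.001], [0.004, 0.0, -1.0]]
force: [-0.1, 0.5, -0.4]
gripper_width: 0.1
grip_force: 0.0
[-0.5610495   0.75999717 -0.2324531 ] [468.38887226 210.11445172 119.85036219] 16.1
```

View pics/k4r.png

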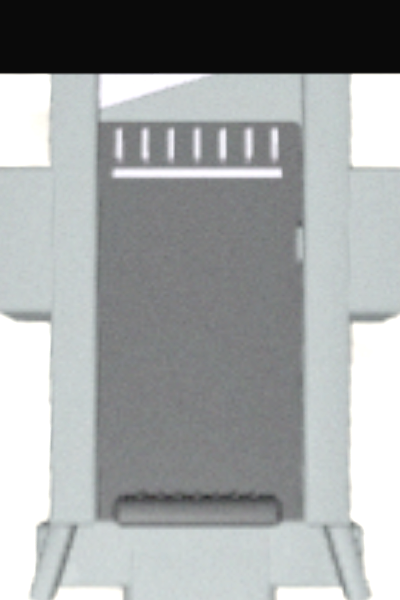

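The rectified view shows the nose against the deck with no gap at row 122, the trailing end level with the mouth at row 522, and the right notch filled by its catch at (299,243). The arm is clear, so I'm handing in.

```bash
python3 -c "
from rig import bot
print(bot.hand_in())"
```

```text
the job is handed in; nothing more can be done
None
```

I pushed the 60 mm insert fully home in the slicer rails, teeth up, and handed in at about 16 s with the arm clear; the hand-in returned no verdict, and of the two catches only the right could be seen sprung into its notch, as the left was hidden from the camera.

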